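Seat the bath probe in its V-groove cradle

TASK

Take the longer of the two steel probes from the white rest and lay it gently in the V-groove of the aluminium cradle, ceramic tip towards the brass stop screw but one to five centimetres short of it, and let go. Then push on the rear end of its black head to slide it along the groove until the tip bears on the screw with 3 to 6 newtons, keep it pressed so for a moment, and back off so that it stays there touching. The tip is delicate, so never press it on the screw harder than 10 newtons, and leave the short probe and everything else where it is.

Things in the scene. Friction and masses are not known exactly. Their poses are not given: they have to be found in the camera images.
- probe: Longer probe: steel sheath 14 mm in diameter, 218 mm long with its white ceramic nose (10 mm wide, 8 mm long), rear black head 20 mm in diameter, 28 mm long. 80 to 150 g, centre of mass about 20 mm behind the origin. Origin on its axis, 100 mm behind the tip: grip here. Own x points to the tip. Starts level in either place of the rest, axis 55 mm above the table.
- probe_tip (a point): End of the probe's ceramic tip, on its axis.
- probe_end (a point): Centre of the flat rear face of the probe's black head, on its axis, 246 mm behind the tip; push here along the probe's own x.
- short_probe: The shorter probe, same make, 168 mm over all, sheath 140 mm long, lying in the other place of the rest, parallel to the longer. Origin on its axis in the middle of the sheath. Leave alone.
- rest: White rest fixed to the table: base 140 x 170 x 10 mm, two bars across it (12 mm thick, at own x -55 and +55 mm, 98 mm free between them), each with two V-notches at own y -45 and +45 mm, 57 mm high. Origin under the base's centre; own x along the probes, to their tips.
- cradle: Aluminium cradle fixed to the table: base plate 250 x 70 x 12 mm carrying a 90-degree V-groove, open upward, in two aligned lengths: own x -95 to -60 and +5 to +130 mm. Origin on the table, on the groove's line; own x along the groove towards the stop. The laid probe's axis is at own y 0, 50 mm above the table; groove edges 52 mm high, half-width at the top 12 mm.
- cradle_gap (a point): Middle of the free gap (65 mm long) between the two lengths of groove, at cradle x -27.5 mm, 50 mm above the table: room for the fingers when laying the probe; only the 12 mm base plate lies below. The seated probe's head hangs free behind the groove's rear end.
- stop: Rigid steel block clamped over the groove, 18 mm thick, 58 mm wide, 72 mm high (knob to 92 mm), front face at cradle x 122 to 126 mm. A rigid brass stop screw, 12 mm wide, stands out of this face towards the probe by 8 to 37 mm, set differently each time and not measured; the tip must touch its end. Origin on the block's front face, on the groove's axis; own x in the pushing direction.
- jar_a: Glass jar with brass lid, 66 mm wide, 85 mm high, origin under it. Leave alone.
- jar_b: A second such jar. Leave alone.
- union: Small blue plastic pipe ring, 42 mm wide, 22 mm high. Leave alone.
- plug: Black pipe plug, 34 mm wide, 28 mm high. Leave alone.
- beaker: White plastic beaker, 68 mm wide, 80 mm high. Leave alone.
- wash: White wash bottle with blue cap, 60 mm wide, 140 mm high. Leave alone.
- driver: Screwdriver lying on the table. Leave alone.
Things that resemble listed ones, but are neither listed nor needed, are in the scene too. Leave any pink or purple look-alike of the probe alone.

How it is judged:
On the way, in this order (a step that is already met when the one before it is completed fails the run):
1. The long probe lies in the groove, tip towards the stop and at least 8 mm short of the stop screw, at rest and let go (y of probe_tip in the frame of stop between -0.004 and 0.004 m and z of probe_tip in the frame of stop between -0.004 and 0.004 m and angle between the x axis of probe and the x axis of cradle, either way round below 0.04 rad and x of probe_end in the frame of cradle below 0 m and distance between probe_tip and screw_c0 above 0.012 m and x of probe_tip in the frame of stop between -0.1 and 0 m and contact force between the fingers and probe below 0.05 N and linear speed of probe below 0.02 m/s), for 0.2 s.
2. The tip is pressed against the stop screw with at least 2 N (y of probe_tip in the frame of stop between -0.004 and 0.004 m and z of probe_tip in the frame of stop between -0.004 and 0.004 m and angle between the x axis of probe and the x axis of cradle, either way round below 0.04 rad and x of probe_end in the frame of cradle below 0 m and contact force between probe and screw_c0 above 2 N), for 0.2 s.
At the end, for the whole second after the job is handed in: The long probe lies in the V-groove (tip within 4 mm of the groove's axis in each direction, aligned within 0.04 rad, head to the rear), its tip within about 1.5 mm of the stop screw's front face, at rest and let go (y of probe_tip in the frame of stop between -0.004 and 0.004 m and z of probe_tip in the frame of stop between -0.004 and 0.004 m and angle between the x axis of probe and the x axis of cradle, either way round below 0.04 rad and x of probe_end in the frame of cradle below 0 m and distance between probe_tip and screw_c0 below 0.0058 m and linear speed of probe below 0.01 m/s and contact force between the fingers and probe below 0.05 N); the robot touches nothing.
It fails at once if The tip is pressed on the stop screw with more than 10 N (contact force between probe and screw_c0 above 10 N).
It fails at once if The probe is dropped or rammed into the cradle with more than 40 N (contact force between probe and cradle above 40 N).
It fails at once if The short probe is moved by more than 10 mm (distance of short_probe from where it was at the start of the episode above 0.01 m).
It fails at once if A bystander is moved by more than 15 mm (distance of any of jar_a, jar_b, union, plug, beaker, wash, driver from where it was at the start of the episode above 0.015 m).
It also fails if it takes over 61 s, if anything falls off the work surface, if the arm or the gripper's body presses on something with over 40 N, if the wrist force passes 120 N, or if a joint passes its speed limit or range.

ROBOT

A 6-joint arm with a two-finger parallel gripper is mounted at the origin on the work surface. World frame = base frame: x ahead of the robot, y to its left, z up, the work surface at z = 0. Lengths are in m, angles in rad, forces in N, time in s.
With the tool pointing down it reaches from about 0.375 to 0.975 m from the base axis. Payload 3.8 kg.
Tool frame: the origin (TCP) lies midway between the tips of the shut fingers; the grasp point (between the pads) lies 19 mm behind it; z points along the fingers, y is the line along which they close (so a half turn about z gives the same grasp; the last joint's range is limited). The gripper opens to 88 mm and grips with 3 to 60 N. Pads are 18 mm wide; open, the fingers measure 123 mm over their backs; the gripper's body (75 mm by 187 mm) begins 45 mm behind the grasp point.
Start: joints at [1.135, 0.264, 1.604, -0, 1.274, -0.037], TCP at [0.262, 0.622, 0.239] pointing down, gripper open.
Joint ranges: [-2.63, 2.63], [-0.94, 2.18], [0.31, 2.57], [-1.31, 4.45], [0, 2.66], [-2.55, 2.55]. Speed limits (rad/s): [2.57, 2.57, 3.14, 3.14, 3.14, 3.14].

INTERFACE

Orientations are given as a rotation vector (axis times angle).
In Python, from cell import manip, inverse_kinematics, cams, order gives the robot as it stands. Calls block until the motion is done:
- manip.move_pose(position, orientation): joint-space move of the TCP to a pose.
- manip.move_linear(position, rate=0.15, rot=None): straight line of the TCP; rot=None keeps the orientation; rate is the mean speed in m/s.
- manip.set_joints(angles): joint-space move.
- manip.set_gripper(opening, force=None): finger opening in m; force is the grip in N (None keeps the last); returns when the fingers have stopped.
- manip.dwell(seconds).
- inverse_kinematics(position, orientation): joint angles nearest the present ones, or None.
- manip.state(): the state.
- cams.capture(name): name is "side" or "top"; returns a dict with "image" (400x640x3 uint8, blue, green, red), "z_map" (400x640 float32, m along the optical axis (not along the pixel's ray), 0 where there is no reading), "intrinsics" (3x3 intrinsics, pixels), "k1" (the pictures are not rectified: a ray, as slopes to the right and down, at radius r is drawn at 1 + k1 r^2 times it, then the intrinsics apply), "position" and "orientation" of the camera in the world. Camera axes: x right, y down, z forward; pixel columns grow to the right and rows downward; lengths in m; the calibration is good to about 2 mm. A picture is of the moment at which its call begins.
A pose or a line that the arm cannot do raises manip.IKError and nothing moves.
- order.close_job(): hands the job in; it is judged then, once.
The state is a dict: "clock": time; "joint_pos": joint angles; "joint_velocities": joint speeds; "tau": joint torques, N m; "tool_pos": TCP position; "tcp_rot": TCP orientation; "contact_force": force on the tool from outside, world axes, zero at the start; "moment": the same for the moment, N m; "gripper_width": finger opening in m; "grasp_force": force on a finger pad.
Only numpy, scipy, OpenCV 4.12 (cv2) and the standard library are available. Lean on these libraries where they do the work, as an engineer would, in place of code of your own. Each camera call takes 0.05 s, during which the arm holds its last target. There are 200 camera calls.

## Working session

There is one attempt and no reset: what is moved stays moved. The work goes in short steps, each a Python script; the robot and the scene stay as the last script left them, time stands still between calls to the robot, and variables do not carry over. Pictures are saved under pics/ and viewed, at most 10 in all, crops included, and the job is handed in when it is done.

```bash
ls; mkdir -p pics; cat > h.py <<'E'
import numpy as np, cv2, pickle
from scipy.spatial.transform import Rotation as R
def load(n): return pickle.load(open(f'pics/{n}.pkl','rb'))
def Rm(o):
    o=np.array(o,float)
    return o if o.shape==(3,3) else (R.from_quat(o) if o.size==4 else R.from_rotvec(o)).as_matrix()
def slopes(c,u,v):
    K=c['intrinsics']; d=np.array([(u-K[0,2])/K[0,0],(v-K[1,2])/K[1,1]]); s=d.copy()
    for _ in range(20): s=d/(1+c['k1']*(s@s))
    return s
def ray(c,u,v):
    return np.array(c['position']),Rm(c['orientation'])@np.r_[slopes(c,u,v),1]
def depth(c,u,v):
    p,d=ray(c,u,v); return p+d*c['z_map'][int(round(v)),int(round(u))]
def atz(c,u,v,z):
    p,d=ray(c,u,v); return p+d*(z-p[2])/d[2]
def proj(c,P):
    q=Rm(c['orientation']).T@(np.array(P)-c['position']); s=q[:2]/q[2]; s=s*(1+c['k1']*(s@s)); K=c['intrinsics']
    return np.array([K[0,0]*s[0]+K[0,2],K[1,1]*s[1]+K[1,2]])
def tri(c1,p1,c2,p2):
    a,d=ray(c1,*p1); b,e=ray(c2,*p2); t=np.linalg.lstsq(np.c_[d,-e],b-a,rcond=None)[0]
    x,y=a+d*t[0],b+e*t[1]; return (x+y)/2,np.linalg.norm(x-y)
E
python3 - <<'E'
from cell import manip,cams
import pickle,cv2
for n in ['side','top']:
    c=cams.capture(n); pickle.dump(dict(c),open(f'pics/{n}.pkl','wb')); cv2.imwrite(f'pics/{n}.png',c['image'])
    print(n,c['position'],c['orientation'],c['intrinsics'],c['k1'])
print(manip.state())
E
```

```text
pics
side [ 0.2541053  -0.70690841  0.88277126] [-2.38863243  0.47792077 -0.19546328] [[423.71934802   0.         314.6485928 ]
 [  0.         423.71934802 203.81671468]
 [  0.           0.           1.        ]] -0.058667775754965505
top [ 0.38022435 -0.02430025  1.35822305] [-2.14195008  2.17390554 -0.14706612] [[471.52122025   0.         321.62603677]
 [  0.         471.52122025 202.10199867]
 [  0.           0.           1.        ]] -0.05178864789915593
{'clock': 0.1, 'joint_pos': array([ 1.13509788e+00,  2.64657257e-01,  1.60520745e+00, -1.01498653e-06,
        1.27372403e+00, -3.69002936e-02]), 'joint_velocities': array([-9.67837417e-04, -2.72746201e-03, -4.32002467e-03, -1.64776425e-03,
        4.51452097e-05, -2.41574204e-04]), 'tau': array([ 6.90954876e-04, -5.03613210e+01, -3.58074689e+01,  7.30936672e-02,
        2.34273181e-02, -2.25291512e-05]), 'tool_pos': array([0.26184336, 0.62145328, 0.23754257]), 'tcp_rot': array([-6.22194649e-01, -3.07888600e+00,  3.04820882e-03]), 'contact_force': array([-0.13649129,  0.98188628,  0.71065007]), 'moment': array([0.02117426, 0.02471079, 0.0115231 ]), 'grasp_force': 0.0, 'gripper_width': 0.0880959500906534}
```

View pics/top.png

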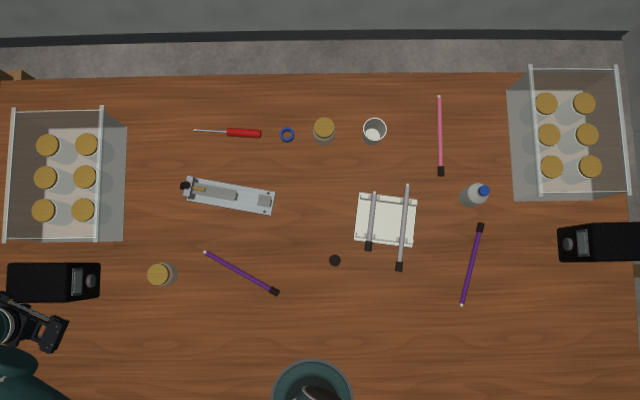

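View pics/side.png

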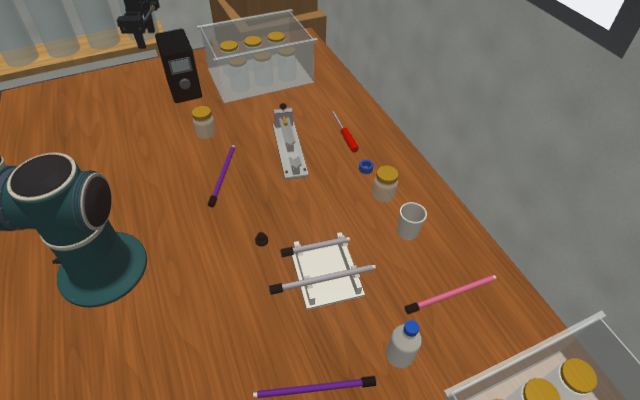

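The long probe in the rest lies at top (399,267)–(407,185) and side (272,289)–(375,267). The short one is at top (369,247)–(374,193). The pink and purple rods lying on the table are look-alikes. The cradle runs from top (272,200) at the rear to the stop at (190,188). I'll enlarge these areas to confirm.

```bash
python3 - <<'E'
from h import *
def crop(n,x,y,w,h,s,o):
    im=load(n)['image'][y:y+h,x:x+w]; im=cv2.resize(im,None,fx=s,fy=s,interpolation=cv2.INTER_CUBIC)
    for i in range(0,w,10): cv2.putText(im,str(x+i),(int((i+.5)*s),8),0,.3,(0,255,255),1); cv2.line(im,(int((i+.5)*s),10),(int((i+.5)*s),16),(0,255,255),1)
    for i in range(0,h,10): cv2.putText(im,str(y+i),(0,int((i+.5)*s)+4),0,.3,(0,255,255),1); cv2.line(im,(22,int((i+.5)*s)),(28,int((i+.5)*s)),(0,255,255),1)
    cv2.imwrite(f'pics/{o}.png',im)
crop('top',345,178,80,98,6,'c1'); crop('side',260,225,124,88,6,'c2'); crop('top',175,168,105,56,7,'c3'); crop('side',262,98,60,84,7,'c4')
E
```

```text
(no output)
```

View pics/c1.png

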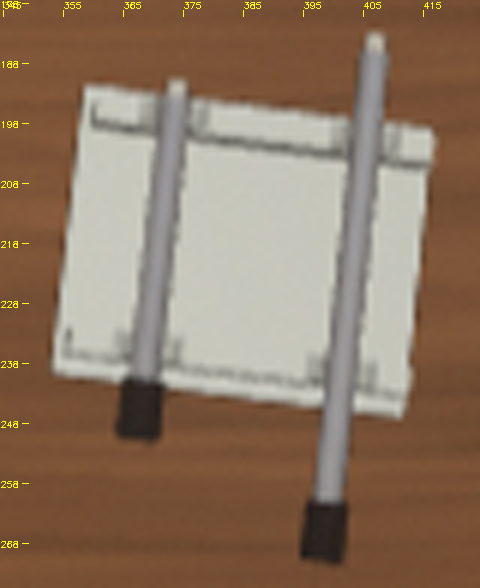

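View pics/c2.png

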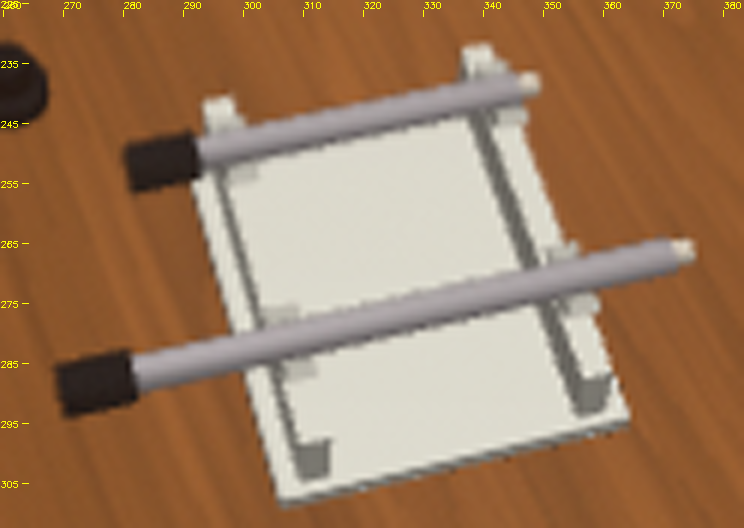

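View pics/c3.png

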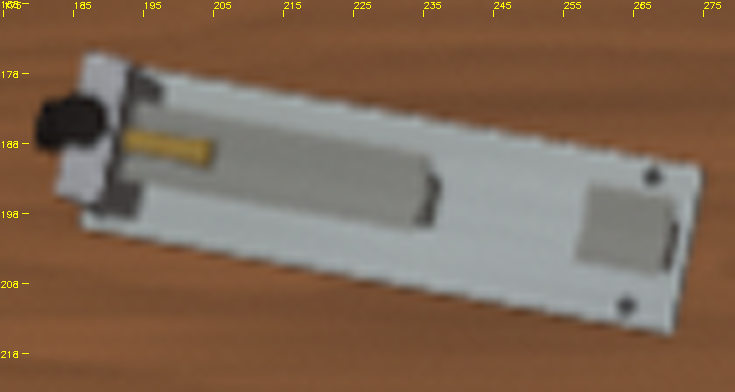

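View pics/c4.png

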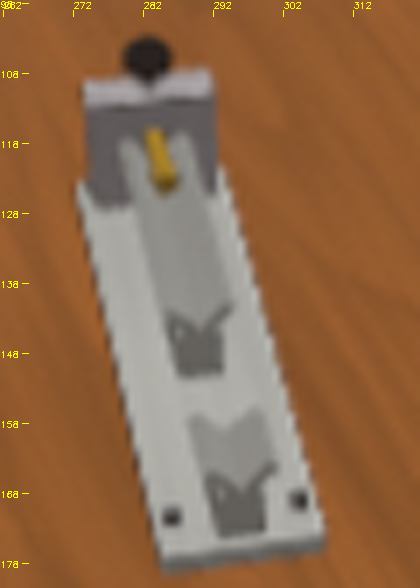

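Confirmed: the longer, grey-sheathed probe is the right-hand one in the top view, with its tip at about (407,183.5) and head end at about (398,271). Its sheath visibly overhangs the rest. In the cradle crops the brass screw end is at top (204.6,189.4), and the groove corners can be read. Triangulating now.

```bash
python3 - <<'E'
from h import *
t,s=load('top'),load('side'); np.set_printoptions(precision=4,suppress=True)
T=lambda x,y,k:(k[0]+x/k[2]-.5,k[1]+y/k[2]-.5)
k1,k2,k3,k4=(345,178,6),(260,225,6),(175,168,7),(262,98,7)
for n,a,b in [('tip',(376,36),(690,251)),('junc',(327,503),(135,372)),('end',(321,560),(61,391)),('stip',(178,83),(537,83)),('send',(138,438),(130,168))]:
    p=T(*a,k1);q=T(*b,k2); X,e=tri(t,p,s,q); print(n,X,e,depth(t,*p),depth(s,*q),'z.055',atz(t,*p,.055),atz(s,*q,.055))
for n,a,b in [('screw',(211,153),(166,184)),('FG+',(430,155),(232,304)),('FG-',(418,229),(168,314)),('RG+',(677,197),(276,463)),('RG-',(665,272),(207,478)),('B+',(700,167),(325,540)),('B-',(671,331),(160,562)),('hole1',(653,177),(300,500)),('hole2',(627,306),(172,517))]:
    p=T(*a,k3);q=T(*b,k4); X,e=tri(t,p,s,q); print(n,X,e,depth(t,*p))
# cross-check: axis heights from depth along the probe
for f in (.2,.35,.5,.65,.8):
    p=np.array(T(376,36,k1))*(1-f)+np.array(T(321,560,k1))*f; q=np.array(T(690,251,k2))*(1-f)+np.array(T(61,391,k2))*f
    print(depth(t,*p),depth(s,*q))
E
```

```text
tip [ 0.598  -0.276   0.0535] 0.0014675706043004832 [ 0.5978 -0.2752  0.0591] [ 0.5952 -0.2785  0.0586] z.055 [ 0.5985 -0.276   0.055 ] [ 0.5967 -0.2766  0.055 ]
junc [ 0.3819 -0.2451  0.0557] 1.8154478929912845e-05 [ 0.3819 -0.2437  0.0636] [ 0.3807 -0.2491  0.0629] z.055 [ 0.3819 -0.2452  0.055 ] [ 0.382  -0.2447  0.055 ]
end [ 0.3551 -0.2415  0.0542] 0.0018209628620291822 [ 0.355  -0.2509 -0.0013] [ 0.3529 -0.2476  0.0654] z.055 [ 0.356  -0.2415  0.055 ] [ 0.3541 -0.2418  0.055 ]
stip [ 0.5773 -0.1823  0.0552] 0.0003735057674287109 [ 0.5865 -0.1895 -0.004 ] [ 0.5747 -0.1862  0.0614] z.055 [ 0.5775 -0.1824  0.055 ] [ 0.5772 -0.1821  0.055 ]
send [ 0.4121 -0.1589  0.0554] 0.001727091218148433 [ 0.4128 -0.1583  0.0635] [ 0.4095 -0.1649  0.0647] z.055 [ 0.413  -0.1592  0.055 ] [ 0.4114 -0.1585  0.055 ]
screw [0.5895 0.2936 0.0508] 0.002304930375236923 [0.5903 0.2928 0.053 ]
FG+ [0.5871 0.2053 0.0519] 0.0025655808588627613 [0.5947 0.212  0.0121]
FG- [0.5584 0.2095 0.052 ] 0.00020798771596320495 [0.5598 0.2113 0.0421]
RG+ [0.5682 0.1062 0.0528] 0.0031319170461518967 [0.5755 0.1098 0.0131]
RG- [0.5393 0.1111 0.0504] 0.001362660056059624 [0.5435 0.1139 0.0217]
B+ [0.5876 0.1013 0.006 ] 0.0029353018632197565 [0.5891 0.101  0.0055]
B- [0.5191 0.1132 0.0081] 0.0032544823641629493 [0.5204 0.1126 0.0103]
hole1 [0.5831 0.1198 0.014 ] 0.0015715511502166304 [0.5832 0.1191 0.0184]
hole2 [0.5299 0.1304 0.0142] 0.0013167228538097596 [0.5305 0.1301 0.0152]
[ 0.5482 -0.2675  0.0621] [ 0.5434 -0.2737  0.0635]
[ 0.5115 -0.2621  0.0635] [ 0.5064 -0.269   0.0646]
[ 0.4755 -0.2576  0.0595] [ 0.471  -0.2623  0.0618]
[ 0.4395 -0.2529  0.0575] [ 0.435  -0.2576  0.0626]
[ 0.4035 -0.2471  0.0617] [ 0.3996 -0.2527  0.0628]
```

The measurements agree with the text. The probe is 245.5 mm over all with its axis at about 55 mm. The groove edges are about 52 mm high, the groove heading is 79.1°, and the screw end is at cradle x of about +93 mm. Next I grasp and lift, then check with a picture.

```bash
cat >> h.py <<'E'
ph=np.arctan2(-.276+.2415,.598-.355); ch=np.radians(79.08)
rot=lambda h:(R.from_euler('z',h)*R.from_euler('x',np.pi)).as_rotvec()
RG=np.array([.5538,.1087])
def cr(x,z,y=0): 
    d=np.array([np.cos(ch),np.sin(ch)]); return np.r_[RG+(x+.095)*d+y*np.array([-d[1],d[0]]),z]
G=np.array([.598,-.276])-.1*np.array([np.cos(ph),np.sin(ph)])
E
python3 - <<'E'
from h import *
from cell import manip,cams
np.set_printoptions(precision=4,suppress=True)
def st(m):
    s=manip.state(); print(m,round(s['clock'],2),s['tool_pos'],s['contact_force'],s['gripper_width'],s['grasp_force'])
manip.set_gripper(.06,40)
manip.move_pose(np.r_[G,.14],rot(ph)); st('above')
manip.move_linear(np.r_[G,.036],rate=.12); st('down')
manip.set_gripper(0.0,40); st('grip')
manip.move_linear(np.r_[G,.13],rate=.08); manip.dwell(.2); st('lift')
print(manip.state()['joint_pos'])
ims=[]
for n in ['side','top']:
    c=cams.capture(n); pickle.dump(dict(c),open(f'pics/{n}2.pkl','wb')); i=c['image']
    ims.append(cv2.resize(i[190:330,230:430] if n=='side' else i[150:290,320:520],None,fx=2.8,fy=2.8,interpolation=2))
cv2.imwrite('pics/g.png',cv2.resize(np.vstack(ims),(429,600)))
E
```

```text
above 3.9 [ 0.4994 -0.2614  0.1401] [-0.385   0.2541  0.2252] 0.05989162474657003 0.0
down 4.92 [ 0.4997 -0.2623  0.0367] [0.5116 0.1987 0.5738] 0.06002862593552373 0.0
grip 5.71 [ 0.499  -0.2638  0.0366] [-2.8057 -5.4986  0.7377] 0.01214638371057822 39.32977393269539
lift 7.23 [ 0.4987 -0.2618  0.1294] [ 0.4354  0.4426 -1.3665] 0.012191521606052604 39.63008299469948
[-0.5276  0.1486  1.9543  0.      1.0398  1.1843]
```

View pics/g.png

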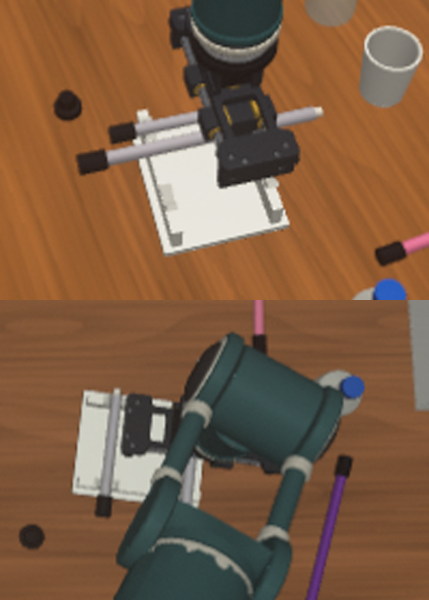

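Both views show the probe held level, with its head at side crop (92,162) and its tip at (318,113). The short probe is undisturbed. Next I carry it to the gap and lower gently, watching the force.

```bash
python3 - <<'E'
from h import *
from cell import manip,cams
np.set_printoptions(precision=4,suppress=True)
def st(m):
    s=manip.state(); print(m,round(s['clock'],2),s['tool_pos'],s['contact_force'],round(s['gripper_width'],4),round(s['grasp_force'],2)); return s
X=-.029
manip.move_linear(np.r_[G,.2],rate=.15)
manip.move_pose(cr(X,.16),rot(ch)); st('above')
manip.move_linear(cr(X,.060),rate=.1)
manip.move_linear(cr(X,.037),rate=.03); manip.dwell(.2); f0=st('pre')['contact_force'][2]
z=.037
while z>.0295:
    z-=.001; manip.move_linear(cr(X,z),rate=.02); s=st('%.4f'%z)
    if s['contact_force'][2]-f0>3: break
c=cams.capture('side'); pickle.dump(dict(c),open('pics/side3.pkl','wb'))
cv2.imwrite('pics/p.png',cv2.resize(c['image'][90:200,230:350],None,fx=5,fy=5,interpolation=2))
E
```

```text
above 9.57 [0.5665 0.1726 0.16  ] [-0.7677  0.2166 -1.7756] 0.0123 39.63
pre 11.84 [0.5665 0.1736 0.0373] [-0.3384  0.0584 -0.951 ] 0.0119 39.63
0.0360 12.09 [0.5662 0.1735 0.036 ] [ 0.4585 -0.0959 -1.4576] 0.0125 39.63
0.0350 12.34 [0.5662 0.1735 0.0349] [ 0.2918 -0.5021 -1.4158] 0.0125 39.63
0.0340 12.59 [0.5662 0.1735 0.0339] [-0.2497 -0.5447 -1.1183] 0.0124 39.63
0.0330 12.84 [0.5662 0.1735 0.0329] [ 0.2685 -0.0454 -1.512 ] 0.0122 39.63
0.0320 13.09 [0.5662 0.1735 0.032 ] [-0.1402 -0.3901 -0.9677] 0.0129 39.6
0.0310 13.34 [0.5663 0.1735 0.0316] [-2.9865 -0.0901  4.6344] 0.0119 39.04
```

View pics/p.png

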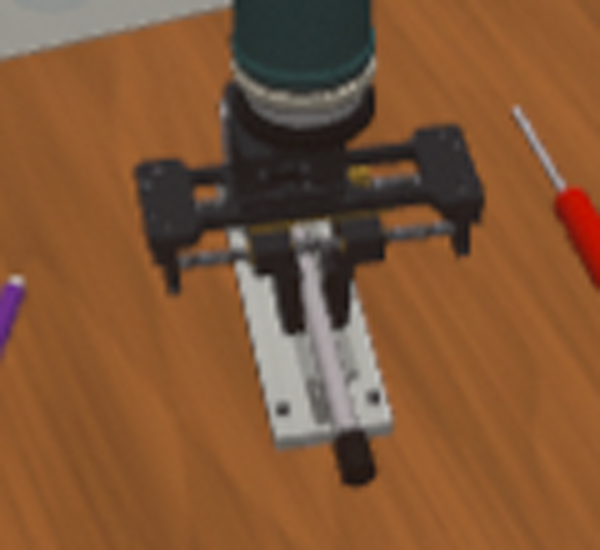

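The probe lies along the groove with its head hanging free at the rear, around crop (355,460). The contact height is exactly 5 mm below the grasp height, as expected. Releasing and looking.

```bash
python3 - <<'E'
from h import *
from cell import manip,cams
np.set_printoptions(precision=4,suppress=True)
manip.set_gripper(.04); X=-.029
manip.dwell(.4); s=manip.state(); print(s['clock'],s['tool_pos'],s['contact_force'],s['gripper_width'],s['grasp_force'])
p=s['tool_pos'].copy(); p[2]=.14
manip.move_linear(p,rate=.12)
manip.move_pose(cr(-.26,.14),rot(ch)); manip.set_gripper(0.0,10); print(manip.state()['clock'])
ims=[]
for n in ['side','top']:
    c=cams.capture(n); pickle.dump(dict(c),open(f'pics/{n}4.pkl','wb'))
    x,y=(240,90) if n=='side' else (180,165)
    ims.append(cv2.resize(c['image'][y:y+(120 if n=='side' else 60),x:x+130],None,fx=3.3 if n=='side' else 6,fy=3.3 if n=='side' else 6,interpolation=2))
w=780; ims[0]=cv2.copyMakeBorder(ims[0],0,0,0,780-ims[0].shape[1],0)
ims[0]=ims[0][:240]
print([i.shape for i in ims]); cv2.imwrite('pics/l.png',np.vstack(ims))
E
```

```text
14.3667 [0.5663 0.1735 0.031 ] [-0.7719  0.1587 -1.046 ] 0.039461646094487136 0.0
17.0417
[(240, 780, 3), (360, 780, 3)]
```

View pics/l.png

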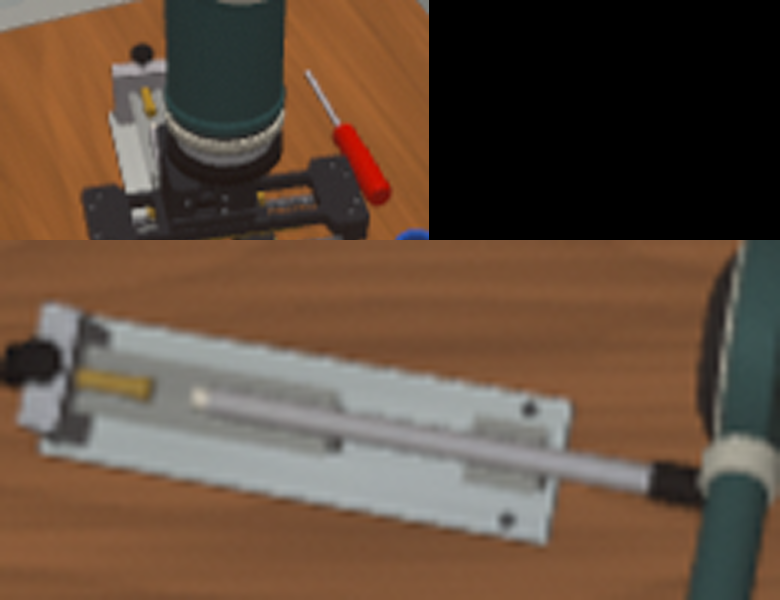

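The side view of the tip is blocked by the arm. In the top view the probe lies straight in the groove with its tip at crop (195,396) and the screw end at (151,388), a gap of about 20 mm. The gripper is now shut, so I start the guarded push.

```bash
python3 - <<'E'
from h import *
from cell import manip,cams
np.set_printoptions(precision=3,suppress=True)
d=np.r_[np.cos(ch),np.sin(ch),0]
def F(n=6):
    v=[]
    for _ in range(n): manip.dwell(.02); v.append(-manip.state()['contact_force']@d)
    return np.mean(v)
z=.031; Z=.031
manip.move_linear(cr(-.215,.06),rate=.15); manip.move_linear(cr(-.215,Z),rate=.1); manip.dwell(.2)
f0=F(12); s=manip.state(); print('base',f0,s['clock'],(s['tool_pos'][:2]-RG)@d[:2]-.095)
x=-.215; log=[]; 
while x<-.135:
    x+=.0015 if x<-.176 else .0005
    manip.move_linear(cr(x,Z),rate=.02 if x<-.176 else .01); f=F(4)-f0; log.append((round(x*1e3,1),round(f,2)))
    if f>2: break
    if manip.state()['clock']>42: break
s=manip.state(); print(log); print(s['clock'],s['tool_pos'],F(8)-f0)
E
```

```text
base -0.18825445519889653 18.7417 -0.2149507191006846
[(-213.5, np.float64(0.33)), (-212.0, np.float64(0.17)), (-210.5, np.float64(-0.09)), (-209.0, np.float64(0.04)), (-207.5, np.float64(0.01)), (-206.0, np.float64(-0.09)), (-204.5, np.float64(-0.24)), (-203.0, np.float64(0.2)), (-201.5, np.float64(0.27)), (-200.0, np.float64(-0.1)), (-198.5, np.float64(0.03)), (-197.0, np.float64(0.43)), (-195.5, np.float64(-0.19)), (-194.0, np.float64(-0.0)), (-192.5, np.float64(0.26)), (-191.0, np.float64(0.32)), (-189.5, np.float64(0.33)), (-188.0, np.float64(0.14)), (-186.5, np.float64(-0.03)), (-185.0, np.float64(0.6)), (-183.5, np.float64(0.48)), (-182.0, np.float64(0.7)), (-180.5, np.float64(0.48)), (-179.0, np.float64(0.49)), (-177.5, np.float64(0.57)), (-176.0, np.float64(0.44)), (-175.5, np.float64(1.05)), (-175.0, np.float64(1.35)), (-174.5, np.float64(1.03)), (-174.0, np.float64(1.17)), (-173.5, np.float64(0.9)), (-173.0, np.float64(1.3)), (-172.5, np.float64(1.24)), (-172.0, np.float64(1.09)), (-171.5, np.float64(1.03)), (-171.0, np.float64(0.8)), (-170.5, np.float64(1.14)), (-170.0, np.float64(1.49)), (-169.5, np.float64(0.63)), (-169.0, np.float64(0.77)), (-168.5, np.float64(0.88)), (-168.0, np.float64(0.42)), (-167.5, np.float64(0.96)), (-167.0, np.float64(0.76)), (-166.5, np.float64(1.11)), (-166.0, np.float64(0.89)), (-165.5, np.float64(1.88)), (-165.0, np.float64(5.56))]
33.9917 [0.54  0.04  0.031] 5.392851052466539
```

The push force rose sharply to 5.4 N. With about 0.9 N of sliding friction, that puts roughly 4.5 N on the tip. I hold it briefly, then back off and verify.

```bash
python3 - <<'E'
from h import *
from cell import manip,cams
d=np.r_[np.cos(ch),np.sin(ch),0]; v=[]
for _ in range(20): manip.dwell(.03); v.append(-manip.state()['contact_force']@d+.19)
print(np.mean(v),np.max(v))
manip.move_linear(cr(-.175,.031),rate=.02); manip.move_linear(cr(-.215,.031),rate=.1); manip.move_linear(cr(-.215,.15),rate=.15)
manip.move_pose([.40,-.15,.25],rot(ch)); manip.dwell(.3); print(manip.state()['clock'],manip.state()['contact_force'])
ims=[]
for n,x,y in [('side',240,90),('top',175,165)]:
    c=cams.capture(n); pickle.dump(dict(c),open(f'pics/{n}5.pkl','wb'))
    ims.append(cv2.resize(c['image'][y:y+(110 if n=='side' else 50),x:x+110],None,fx=3.5 if n=='side' else 7,fy=3.5 if n=='side' else 7,interpolation=2)[:385 if n=='side' else 240])
w=max(i.shape[1] for i in ims); cv2.imwrite('pics/f.png',np.vstack([cv2.copyMakeBorder(i,0,0,0,w-i.shape[1],0)[:350] for i in ims]))
E
```

```text
5.358948699316829 6.480502543670786
38.1083 [-0.92672512  0.76030892 -0.3244284 ]
```

View pics/f.png

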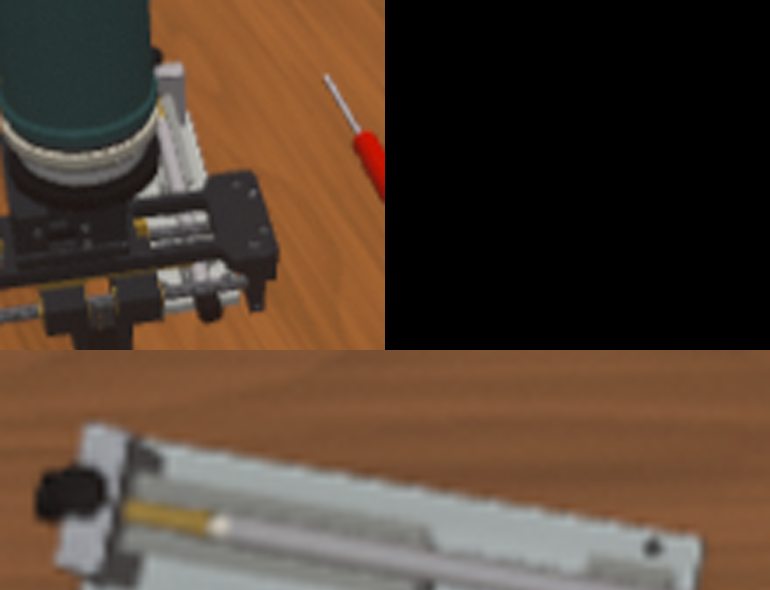

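In the top view the white ceramic tip meets the end of the brass screw at crop (211,522), in line with it. The arm is clear of everything, so I hand the job in.

```bash
python3 -c "
from cell import order
print(order.close_job())"
```

```text
the job is handed in; nothing more can be done
None
```

The long probe lies in the cradle's V-groove with its tip touching the stop screw, pressed at about 4.5 N by estimate (5.4 N measured push less 0.9 N friction) and then let go; the job is handed in at about 38 s of the allowed 61 s, with no verdict returned.

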